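# Find the perished sink plug with a spring tester

### The arm

A 7-joint arm with a two-finger parallel gripper is mounted at the origin on the work surface. World frame = base frame: x ahead of the robot, y to its left, z up, the work surface at z = 0. Lengths are in m, angles in rad, forces in N, time in s.
With the tool pointing down it reaches from about 0.4 to 0.85 m from the base axis. Payload 4.5 kg.
Tool frame: the origin (TCP) lies midway between the tips of the shut fingers; the grasp point (between the pads) lies 19 mm behind it; z points along the fingers, y is the line along which they close (so a half turn about z gives the same grasp; the last joint's range is limited). The gripper opens to 88 mm and grips with 3 to 60 N. Pads are 18 mm wide; open, the fingers measure 123 mm over their backs; the gripper's body (75 mm by 187 mm) begins 45 mm behind the grasp point.
Start: joints at [1.157, 0.689, -0.195, 1.565, 0.157, 0.902, -0.215], TCP at [0.271, -0.563, 0.239] pointing down, gripper open.
Joint ranges: [-3.01, 3.01], [-0.46, 2.08], [-1.47, 1.51], [0.13, 2.56], [-1, 4.14], [0.04, 2.09], [-2.66, 2.66]. Speed limits (rad/s): [2.57, 2.57, 3.14, 3.14, 3.14, 3.14, 3.14].

### API

Orientations are given as a unit quaternion [x, y, z, w].
In Python, from plant import r gives the robot as it stands.
- The arm moves only by the tool carry_out, never from a script. Its argument "plan" is a list of rows, each an object with "rot": the turn, a rotation vector about the tool's x, y, z in rad, a list of three; "xyz": the shift along the tool's x, y, z in m, a list of three; "grip": the closure in counts, from 0 (fully open) to 255 (shut). In form: [{"rot": [wx, wy, wz], "xyz": [dx, dy, dz], "grip": grip}, ...]. A call has 1 to 8 rows; each row is the pose to reach, as a shift and turn from the pose commanded when the call began, along the tool's axes at that moment; what a row does not reach only later rows make up. A row lasts 1/12 s, in which the tool goes at most 41.7 mm and 7.16 degrees, less where a joint would pass 70% of its speed; a pose out of reach is approached as far as the arm can. A call with a gripper value outside its range is refused whole. The fingers move at their own pace and stop on an object; "squeeze" is the grip in N (left out, the last holds). Time passes only in rows, so rows that repeat a pose let the fingers close. It gives the time, the measured TCP pose, the force, the opening and the grip force at its end, in the units of the state.
- r.get_state(): the state, without advancing time (a new reading comes with each control period).
- r.snapshot(name): name is "side" or "top"; returns the picture (420x560x3 uint8, red, green, blue); there is no depth.
- r.camera_params(name): a dict with "fx", "fy", "cx", "cy" (pixels), "distortion" ([k1, k2, p1, p2, k3] as OpenCV has them; the pictures are not rectified), "position" and "attitude" of the camera in the world. Camera axes: x right, y down, z forward; pixel columns grow to the right and rows downward; lengths in m; the calibration is good to about 2 mm. A picture is of the moment at which its call begins. camera_params takes no time and is no camera call.
- r.finish_job(): hands the job in; it is judged then, once.
The state is a dict: "clock": time; "q": joint angles; "qd": joint speeds; "joint_torque": joint torques, N m; "tool_pos": TCP position; "eef_rot": TCP orientation; "contact_force": force on the tool from outside, world axes, zero at the start; "moment": the same for the moment, N m; "opening": opening from 0.0 (shut) to 1.0 (fully open); "finger_force": force on a finger pad.
Only numpy, scipy, OpenCV 4.12 (cv2) and the standard library are available. Lean on these libraries where they do the work, as an engineer would, in place of code of your own. Each camera call takes 0.05 s, during which the arm holds its last target. There are 200 camera calls.

### The job

One of the three rubber-faced sink plugs has perished. Take the spring tester from its stand and press its pin squarely and gently into the face of each of the three, every time until the pin's red band has just gone in and never hard against the pin's stop: good faces keep a shallow dent, the perished one sinks deep. Then stand the tester back in its stand, set the perished plug in the red scrap tub, and leave the two good ones standing where they are.

Things in the scene. Friction and masses are not known exactly. Their poses are not given: they have to be found in the camera images.
- stand: Grey tester stand, a fixed block 90 x 90 x 60 mm high with an upright hole 31 mm across right through its middle. The tester hangs in it, flange flat on its top (the pin's tip then 10 mm above the counter), their yaws within 0.1 rad. Origin at the centre of its underside, z up, x and y along its sides.
- tester: Spring tester, 126 mm long, 0.17 kg, upright in its stand at the start. Origin at the tip of the resting pin, z up along it. Pin 8 mm thick to 25 mm up, steel barrel 24 mm across from 25 to 50 mm, square steel flange 46 x 46 mm from 50 to 56 mm, square orange handle 24 x 24 mm from 56 to 126 mm, its sides along x and y.
- tester_grip (a point): Point in the middle of the orange handle to grasp, 96 mm above the pin's tip, 30 mm below the handle's top and 40 mm above the flange. Axes as the tester's.
- pin (a joint): How far the tester's pin has been pushed back into the barrel, in m: 0 at rest, 0.004 when the 4 mm red band has just gone in, hard stop at 0.0055 (16.5 N). Its spring takes 3 N per mm (12 N at the band).
- plug_a: Sink plug: steel ring 52 mm across, 32 mm high, with a black rubber face 39 mm across in its top, 34 mm above the underside. Loose, 0.2 kg, on the counter (z = 0); origin at the centre of its underside, z up. Every face holds to 6.5 N, then sinks 0.4 mm (good plug) or 2 mm (perished one, to 14 mm at most) for each further N, and keeps its dent.
- plug_b: Second sink plug, same make and look as plug_a. Any of the three may stand in any place; which is perished must be felt. The tester goes down by the pin's travel and the face's sinking together: at 12 N about 6 mm after first touch on a good plug, about 15 mm on the perished one.
- plug_c: Third sink plug, same make and look as plug_a.
- plug_a_mid (a point): Centre of plug_a, half-way up, 16 mm above its underside.
- plug_b_mid (a point): Centre of plug_b, half-way up, 16 mm above its underside.
- plug_c_mid (a point): Centre of plug_c, half-way up, 16 mm above its underside.
- tub: Red open scrap tub, fixed, 140 x 140 mm outside, 45 mm high, walls 4 mm and floor about 4 mm thick. Origin at the centre of its underside, z up, x and y along its sides.
- plug_a_pad (a joint): How far the whole rubber face of plug_a is sunk now, in m: 0 at the start; about 0.002 (good) or 0.011 (perished) once tested with the red band in.
- plug_b_pad (a joint): How far the whole rubber face of plug_b is sunk now, in m: 0 at the start; about 0.002 (good) or 0.011 (perished) once tested with the red band in.
- plug_c_pad (a joint): How far the whole rubber face of plug_c is sunk now, in m: 0 at the start; about 0.002 (good) or 0.011 (perished) once tested with the red band in.
Mind the look-alikes: they are no part of the job. Leave any purple look-alike of the tester alone.

How it is judged:
By the outcome, as a careful person would: the job done as asked, in the order asked, and still so for the second after the job is handed in, with the robot touching nothing.
It also fails if it takes over 72 s, if anything falls off the work surface, if the arm or the gripper's body presses on something with over 40 N, if the wrist force passes 120 N, or if a joint passes its speed limit or range.

## Working session

There is one attempt and no reset: what is moved stays moved. The work goes in short steps, Python scripts to look and compute and a tool call to move; the robot and the scene stay as the last step left them, time stands still between calls to the robot, and variables do not carry over. Pictures are saved under pics/ and viewed, at most 12 in all, crops included, and the job is handed in when it is done.

Besides the shell and the picture viewer there is one more tool, called after ">>>" by a JSON object that holds its "method" and its "body", one argument or row to a line. carry_out: Moves the arm, as the interface text tells. Its arguments: {"type":"object","properties":{"plan":{"type":"array"},"squeeze":{"type":"number"}},"required":["plan"]}

```bash
ls; mkdir -p pics
python3 - <<'E'
from plant import r
import cv2
for n in("top","side"):
    print(n,r.camera_params(n))
    cv2.imwrite(f"pics/{n}0.png",r.snapshot(n)[:,:,::-1])
print(r.get_state())
E
```

```text
pics
top {'fx': 413.4142507216845, 'fy': 413.4142507216845, 'cx': 283.33779351354434, 'cy': 214.3814344871258, 'distortion': array([-0.12651726,  0.        ,  0.        ,  0.        ,  0.        ]), 'position': array([ 0.33075605, -0.01147723,  1.06882095]), 'attitude': array([-0.69693062,  0.71059533, -0.06591111,  0.07069453])}
side {'fx': 473.21139942501316, 'fy': 473.21139942501316, 'cx': 282.0106379252531, 'cy': 213.59867254531454, 'distortion': array([-0.12464491,  0.        ,  0.        ,  0.        ,  0.        ]), 'position': array([ 0.43052603, -0.65885883,  0.85111974]), 'attitude': array([ 0.93341872, -0.0686203 ,  0.02106518, -0.35153522])}
{'clock': 0.1, 'q': array([ 1.15681687,  0.68989069, -0.19450003,  1.56618355,  0.15725922,
        0.90247798, -0.21505378]), 'qd': array([ 1.24104868e-03, -2.58841392e-03, -6.99365531e-04, -4.15471346e-04,
       -1.13709096e-03,  2.16268031e-04, -1.64514154e-05]), 'joint_torque': array([-3.69892470e-03, -5.28501427e+01, -1.27144296e+00, -1.53837365e+01,
       -5.25124627e-02,  1.96150133e-03,  6.43143522e-06]), 'tool_pos': array([ 0.27033469, -0.56291891,  0.23801063]), 'eef_rot': array([ 9.75032607e-01,  2.22060338e-01, -2.19296004e-04, -7.56647832e-04]), 'contact_force': array([ 0.1373428 ,  0.56170853, -0.57571677]), 'moment': array([-0.00568157,  0.03541339, -0.04734141]), 'finger_force': 0.0, 'opening': 0.9964054877490136}
```

View pics/top0.png

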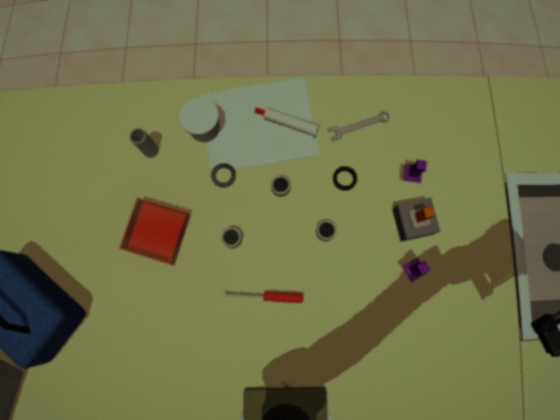

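View pics/side0.png

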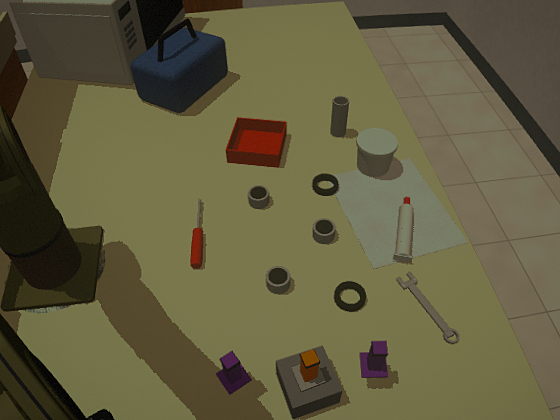

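The top view shows the orange handle at (426,213) in the grey stand at (416,218). Candidates for the tester:
- orange handle (426,213): matches the description, so this is the one.
- purple look-alikes at (415,171) and (416,269): leave alone.
- red screwdriver (283,297) and tube (290,120): not testers.

The plugs, with steel rings and black faces, are at (281,185), (326,230) and (232,237). The flat rings at (223,175) and (345,178) are decoys. The tub is at (156,231).

```bash
cat > h.py <<'E'
from plant import r
import numpy as np, cv2
from scipy.spatial.transform import Rotation as R
def ray(n,px):
    c=r.camera_params(n);K=np.array([[c['fx'],0,c['cx']],[0,c['fy'],c['cy']],[0,0,1]])
    p=cv2.undistortPoints(np.array(px,float).reshape(-1,1,2),K,c['distortion'])[:,0]
    return c['position'],R.from_quat(c['attitude']).apply(np.c_[p,np.ones(len(p))])
def onz(n,px,z):
    o,d=ray(n,px);return o+d*((z-o[2])/d[:,2])[:,None]
def cross(p1,p2):
    (o1,d1),(o2,d2)=ray('top',[p1]),ray('side',[p2]);d1,d2=d1[0],d2[0]
    t=np.linalg.lstsq(np.c_[d1,-d2],o2-o1,rcond=None)[0]
    a,b=o1+d1*t[0],o2+d2*t[1];return (a+b)/2,np.linalg.norm(a-b)
def blob(m,near,rad):
    yy,xx=np.mgrid[:m.shape[0],:m.shape[1]]
    m=(m&(np.hypot(xx-near[0],yy-near[1])<rad)).astype(np.uint8)
    cs=cv2.findContours(m,cv2.RETR_EXTERNAL,cv2.CHAIN_APPROX_NONE)[0]
    return max(cs,key=cv2.contourArea)
def cen(c):
    m=cv2.moments(c);return m['m10']/m['m00'],m['m01']/m['m00']
def hsv(im):return cv2.cvtColor(im,cv2.COLOR_RGB2HSV).astype(int)
E
python3 - <<'E'
from h import *
np.set_printoptions(precision=4,suppress=True)
im={n:cv2.imread(f"pics/{n}0.png")[:,:,::-1].copy() for n in("top","side")}
P={'top':[(281,185),(326,230),(232,237)],'side':[(324,230),(278,278),(258,196)]}
for i in range(3):
    q=[]
    for n in P:
        v=hsv(im[n])[...,2]; x,y=P[n][i]
        t=v[y-1:y+2,x-1:x+2].mean()
        # dark face
        c=blob(v<45,(x,y),11);q.append(cen(c));print(n,i,t,cv2.contourArea(c),cen(c),onz(n,[cen(c)],.034)[0])
    print(cross(*q))
for n in im:
    H=hsv(im[n]);m=(H[...,0]>5)&(H[...,0]<18)&(H[...,1]>180)&(H[...,2]>120)
    c=blob(m,(426,213) if n=='top' else (310,365),30);print(n,'or',cen(c),cv2.boundingRect(c))
x=im['top'][185:250,380:450];y=im['side'][325:420,265:350];p=im['top'][160:260,215:350]
f=lambda a,k:cv2.resize(a,None,fx=k,fy=k,interpolation=cv2.INTER_CUBIC)
a,b=f(x,5),f(y,5)
o=np.zeros((500,800,3),np.uint8);o[:325,:350]=a;o[:475,360:785]=b
cv2.imwrite('pics/crop.png',o[:,:,::-1])
H=hsv(im['top']);m=((H[...,0]<5)|(H[...,0]>174))&(H[...,1]>150)
c=blob(m,(156,231),50);b=cv2.boxPoints(cv2.minAreaRect(c));print(onz('top',b,.045),onz('top',[cen(c)],.02))
E
```

```text
top 0 21.444444444444443 120.5 (280.21300138312586, 184.18948824343013) [0.6134 0.0003 0.034 ]
side 0 40.888888888888886 158.5 (323.7707676130389, 226.4910620399579) [ 0.6128 -0.001   0.034 ]
(array([0.6135, 0.0003, 0.0325]), np.float64(0.0006791714872620467))
top 1 21.77777777777778 132.0 (326.19570707070704, 229.50757575757575) [ 0.4923 -0.1142  0.034 ]
side 1 41.44444444444444 206.5 (277.5972558514931, 275.6093623890234) [ 0.4924 -0.116   0.034 ]
(array([ 0.4926, -0.1144,  0.0318]), np.float64(0.00015560930456107354))
top 2 28.444444444444443 126.0 (230.67460317460316, 236.6468253968254) [0.4788 0.1281 0.034 ]
side 2 40.111111111111114 127.0 (257.8937007874016, 192.33070866141733) [0.4783 0.1268 0.034 ]
(array([0.4787, 0.1282, 0.0326]), np.float64(0.0006554035053636206))
top or (428.78039215686266, 211.51372549019604) (425, 208, 9, 8)
side or (309.9261744966443, 357.5078299776286) (302, 350, 17, 16)
[[0.4618 0.3793 0.045 ]
 [0.5487 0.3762 0.045 ]
 [0.5358 0.2511 0.045 ]
 [0.4502 0.256  0.045 ]] [[0.5012 0.3192 0.02  ]]
```

View pics/crop.png

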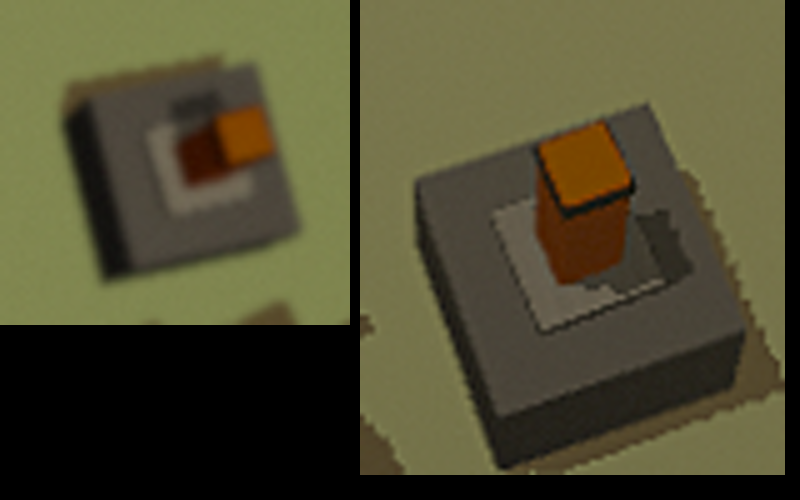

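The crop confirms the orange handle with its steel flange in the grey stand. Next I compute the stand and tester pose and yaw from those corners.

Run:
```python
from h import *
np.set_printoptions(precision=4,suppress=True)
t=np.array([(90,98),(255,65),(300,232),(130,265)])/5+[379.6,184.6]
s=(np.array([(415,182),(650,103),(742,330),(500,418)])-[360,0])/5+[264.6,324.6]
ht=np.array([(222,112),(268,106),(273,158),(222,165)])/5+[379.6,184.6]
hs=(np.array([(540,150),(605,122),(632,185),(570,212)])-[360,0])/5+[264.6,324.6]
fs=(np.array([(491,212),(0,0),(665,284),(541,332)])-[360,0])/5+[264.6,324.6]
for n,p,z in(('top',t,.06),('side',s,.06),('top',ht,.136),('side',hs,.136),('side',fs[[0,2,3]],.066)):
    w=onz(n,p,z);print(n,z,w[:,:2].ravel(),'c',w.mean(0)[:2])
    d=np.diff(np.r_[w,w[:1]],axis=0)[:,:2];print('  len',np.linalg.norm(d,axis=1),'ang mod90',np.degrees(np.arctan2(d[:,1],d[:,0]))%90)
print(cross(ht.mean(0),hs.mean(0)))
S=r.get_state();print(R.from_quat(S['eef_rot']).as_matrix())
```

```text
top 0.06 [ 0.5488 -0.2946  0.5644 -0.3815  0.4781 -0.3973  0.4636 -0.3088] c [ 0.5137 -0.3455]
  len [0.0883 0.0877 0.0896 0.0863] ang mod90 [10.1646 10.3398  9.3056  9.4687]
side 0.06 [ 0.4621 -0.312   0.5499 -0.2945  0.5646 -0.3822  0.4786 -0.3995] c [ 0.5138 -0.347 ]
  len [0.0895 0.0889 0.0877 0.0891] ang mod90 [11.2114  9.5072 11.3942 10.7075]
top 0.136 [ 0.5245 -0.3357  0.527  -0.3581  0.5021 -0.3583  0.4993 -0.3336] c [ 0.5132 -0.3464]
  len [0.0226 0.0248 0.0249 0.0252] ang mod90 [ 6.2437  0.4031  6.4581 85.1209]
side 0.136 [ 0.5003 -0.3403  0.5227 -0.3339  0.5273 -0.3566  0.5061 -0.3626] c [ 0.5141 -0.3484]
  len [0.0233 0.0232 0.0219 0.023 ] ang mod90 [16.0162 11.2917 15.8151 14.777 ]
side 0.066 [ 0.4864 -0.3295  0.5411 -0.3643  0.4965 -0.3745] c [ 0.508  -0.3561]
  len [0.0648 0.0457 0.0461] ang mod90 [57.521  12.9092 12.5852]
(array([ 0.5141, -0.3473,  0.1333]), np.float64(0.0006543125847047112))
[[ 0.9014  0.433  -0.0008]
 [ 0.433  -0.9014  0.0014]
 [-0.0001 -0.0016 -1.    ]]
```

>>> {"method": "carry_out", "body": {
  "plan": [
    {"rot": [0, 0, 0.244], "xyz": [0.3125, -0.0895, 0.039], "grip": 60},
    {"rot": [0, 0, 0.244], "xyz": [0.3125, -0.0895, 0.039], "grip": 60},
    {"rot": [0, 0, 0.244], "xyz": [0.3125, -0.0895, 0.039], "grip": 60},
    {"rot": [0, 0, 0.244], "xyz": [0.3125, -0.0895, 0.039], "grip": 60},
    {"rot": [0, 0, 0.244], "xyz": [0.3125, -0.0895, 0.039], "grip": 60},
    {"rot": [0, 0, 0.244], "xyz": [0.3125, -0.0895, 0.039], "grip": 60},
    {"rot": [0, 0, 0.244], "xyz": [0.3125, -0.0895, 0.039], "grip": 60},
    {"rot": [0, 0, 0.244], "xyz": [0.3125, -0.0895, 0.039], "grip": 60}
  ]
}}

```text
clock: 0.77
tool_pos: [0.5156, -0.3443, 0.1991]
eef_rot: [0.995, 0.103, 0.0, -0.001]
contact_force: [0.5, 0.0, 0.6]
opening: 0.767
finger_force: 0.0
```

>>> {"method": "carry_out", "body": {
  "plan": [
    {"rot": [0, 0, 0], "xyz": [0, 0, 0], "grip": 60},
    {"rot": [0, 0, 0], "xyz": [0, 0, 0], "grip": 60},
    {"rot": [0, 0, 0], "xyz": [0, 0, 0], "grip": 60}
  ]
}}

```text
clock: 1.02
tool_pos: [0.5127, -0.3479, 0.1993]
eef_rot: [0.995, 0.102, -0.001, 0.0]
contact_force: [-0.9, -0.3, 0.1]
opening: 0.766
finger_force: 0.0
```

Run:
```python
from h import *
np.set_printoptions(precision=4,suppress=True)
S=r.get_state();print(S['clock'],S['tool_pos'],R.from_quat(S['eef_rot']).as_matrix(),S['contact_force'])
a=r.snapshot('side')[200:400,180:460]
cv2.imwrite('pics/s1.png',cv2.resize(a,None,fx=2.8,fy=2.8)[:,:,::-1])
```

```text
1.0167 [ 0.5127 -0.3479  0.1993] [[ 0.9793  0.2022 -0.0016]
 [ 0.2022 -0.9793 -0.0004]
 [-0.0017  0.0001 -1.    ]] [-0.9428 -0.265   0.139 ]
```

View pics/s1.png

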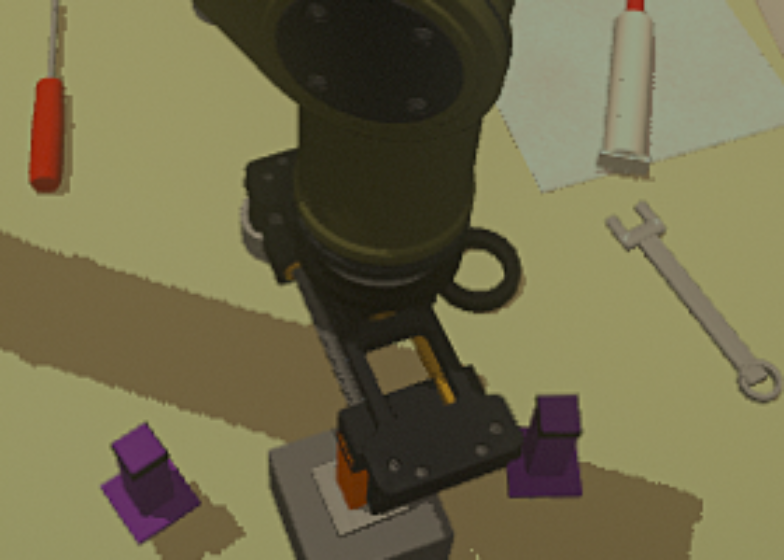

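>>> {"method": "carry_out", "body": {
  "plan": [
    {"rot": [0, 0, 0], "xyz": [0, 0, 0.035], "grip": 60},
    {"rot": [0, 0, 0], "xyz": [0, 0, 0.07], "grip": 60},
    {"rot": [0, 0, 0], "xyz": [0, 0, 0.1], "grip": 60},
    {"rot": [0, 0, 0], "xyz": [0, 0, 0.112], "grip": 60},
    {"rot": [0, 0, 0], "xyz": [0, 0, 0.112], "grip": 60},
    {"rot": [0, 0, 0], "xyz": [0, 0, 0.112], "grip": 60}
  ]
}}

```text
clock: 1.57
tool_pos: [0.513, -0.3487, 0.0882]
eef_rot: [0.995, 0.101, -0.0, 0.0]
contact_force: [-0.6, 1.0, 0.8]
opening: 0.768
finger_force: 0.0
```

>>> {"method": "carry_out", "body": {
  "plan": [
    {"rot": [0, 0, 0], "xyz": [0, 0, 0], "grip": 255},
    {"rot": [0, 0, 0], "xyz": [0, 0, 0], "grip": 255},
    {"rot": [0, 0, 0], "xyz": [0, 0, 0], "grip": 255},
    {"rot": [0, 0, 0], "xyz": [0, 0, 0], "grip": 255},
    {"rot": [0, 0, 0], "xyz": [0, 0, 0], "grip": 255},
    {"rot": [0, 0, 0], "xyz": [0, 0, 0], "grip": 255},
    {"rot": [0, 0, 0], "xyz": [0, 0, 0], "grip": 255},
    {"rot": [0, 0, 0], "xyz": [0, 0, 0], "grip": 255}
  ],
  "squeeze": 40
}}

```text
clock: 2.23
tool_pos: [0.5137, -0.3472, 0.088]
eef_rot: [0.995, 0.102, 0.0, -0.0]
contact_force: [0.1, 0.4, 2.3]
opening: 0.269
finger_force: 40.0
```

>>> {"method": "carry_out", "body": {
  "plan": [
    {"rot": [0, 0, 0], "xyz": [0, 0, -0.02], "grip": 255},
    {"rot": [0, 0, 0], "xyz": [0, 0, -0.045], "grip": 255},
    {"rot": [0, 0, 0], "xyz": [0, 0, -0.07], "grip": 255},
    {"rot": [0, 0, 0], "xyz": [0, 0, -0.075], "grip": 255},
    {"rot": [0, 0, 0], "xyz": [0, 0, -0.075], "grip": 255}
  ]
}}

```text
clock: 2.65
tool_pos: [0.5145, -0.3481, 0.1641]
eef_rot: [0.995, 0.102, 0.001, 0.001]
contact_force: [-0.5, -0.3, -1.1]
opening: 0.269
finger_force: 40.0
```

>>> {"method": "carry_out", "body": {
  "plan": [
    {"rot": [0, 0, 0], "xyz": [0.0035, -0.0309, 0], "grip": 255},
    {"rot": [0, 0, 0], "xyz": [0.008, -0.0696, 0], "grip": 255},
    {"rot": [0, 0, 0], "xyz": [0.0123, -0.1082, 0], "grip": 255},
    {"rot": [0, 0, 0], "xyz": [0.0166, -0.1468, 0], "grip": 255},
    {"rot": [0, 0, 0], "xyz": [0.021, -0.1854, 0], "grip": 255},
    {"rot": [0, 0, 0], "xyz": [0.0246, -0.217, 0], "grip": 255},
    {"rot": [0, 0, 0], "xyz": [0.0263, -0.2319, 0], "grip": 255},
    {"rot": [0, 0, 0], "xyz": [0.0263, -0.2319, 0], "grip": 255}
  ]
}}

```text
clock: 3.32
tool_pos: [0.491, -0.1094, 0.1611]
eef_rot: [0.994, 0.106, -0.002, -0.002]
contact_force: [0.2, -0.7, -1.9]
opening: 0.266
finger_force: 40.0
```

>>> {"method": "carry_out", "body": {
  "plan": [
    {"rot": [0, 0, 0], "xyz": [0, 0, 0.02], "grip": 255},
    {"rot": [0, 0, 0], "xyz": [0, 0, 0.038], "grip": 255},
    {"rot": [0, 0, 0], "xyz": [0, 0, 0.042], "grip": 255},
    {"rot": [0, 0, 0], "xyz": [0, 0, 0.042], "grip": 255},
    {"rot": [0, 0, 0], "xyz": [0, 0, 0.042], "grip": 255}
  ]
}}

```text
clock: 3.73
tool_pos: [0.4921, -0.1158, 0.1204]
eef_rot: [0.995, 0.101, -0.001, 0.0]
contact_force: [-0.7, 0.9, -1.8]
opening: 0.267
finger_force: 40.0
```

Run:
```python
from h import *
S=r.get_state();print(S['clock'],S['tool_pos'],S['contact_force'],R.from_quat(S['eef_rot']).as_matrix()[2])
a=r.snapshot('side')[215:305,220:340]
cv2.imwrite('pics/s2.png',cv2.resize(a,None,fx=6,fy=6,interpolation=cv2.INTER_CUBIC)[:,:,::-1])
```

```text
3.7333 [ 0.49205381 -0.11580668  0.12035971] [-0.65384103  0.88582072 -1.79009937] [-1.16445966e-03  1.15520712e-04 -9.99999315e-01]
```

View pics/s2.png

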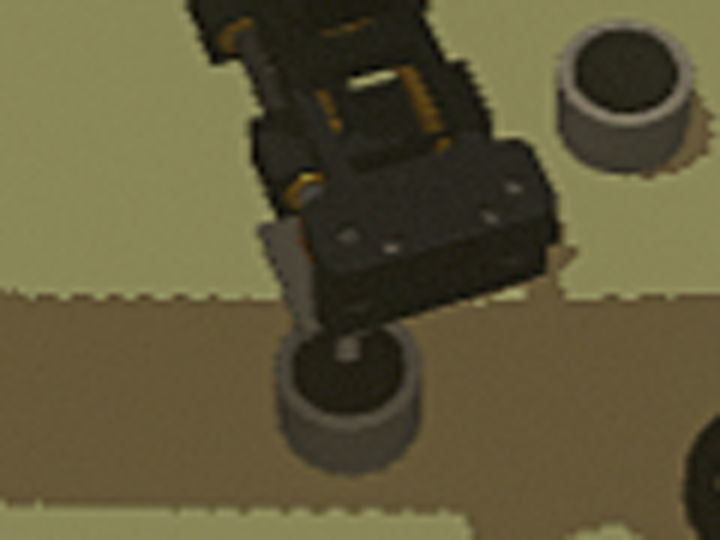

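The tip is over the middle of plug b's face: pin at about (277.8,274.7) in full-image pixels. The force baseline is about -1.8 N. Now pressing.

>>> {"method": "carry_out", "body": {
  "plan": [
    {"rot": [0, 0, 0], "xyz": [0, 0, 0.004], "grip": 255},
    {"rot": [0, 0, 0], "xyz": [0, 0, 0.007], "grip": 255},
    {"rot": [0, 0, 0], "xyz": [0, 0, 0.009], "grip": 255},
    {"rot": [0, 0, 0], "xyz": [0, 0, 0.011], "grip": 255},
    {"rot": [0, 0, 0], "xyz": [0, 0, 0.012], "grip": 255},
    {"rot": [0, 0, 0], "xyz": [0, 0, 0.013], "grip": 255},
    {"rot": [0, 0, 0], "xyz": [0, 0, 0.013], "grip": 255},
    {"rot": [0, 0, 0], "xyz": [0, 0, 0.013], "grip": 255}
  ]
}}

```text
clock: 4.45
tool_pos: [0.4926, -0.1151, 0.1081]
eef_rot: [0.995, 0.102, 0.0, 0.0]
contact_force: [-1.0, -0.4, 4.7]
opening: 0.267
finger_force: 40.0
```

```bash
cat > f.py <<'E'
from h import *
L=[]
for i in range(5):
    r.snapshot('top');S=r.get_state();L.append([S['clock'],*S['tool_pos'],*S['contact_force']])
print(np.round(np.array(L)[:,6],2),np.round(np.mean(L,0),4))
E
python3 f.py
```

```text
[5.25 5.61 5.48 6.29 6.15] [ 4.6     0.4926 -0.1151  0.1081 -0.4225 -0.1355  5.7565]
```

>>> {"method": "carry_out", "body": {
  "plan": [
    {"rot": [0, 0, 0], "xyz": [0, 0, 0.001], "grip": 255},
    {"rot": [0, 0, 0], "xyz": [0, 0, 0.002], "grip": 255},
    {"rot": [0, 0, 0], "xyz": [0, 0, 0.002], "grip": 255},
    {"rot": [0, 0, 0], "xyz": [0, 0, 0.002], "grip": 255}
  ]
}}

```text
clock: 5.03
tool_pos: [0.4927, -0.1151, 0.106]
eef_rot: [0.995, 0.102, 0.0, 0.0]
contact_force: [-1.3, -0.3, 5.8]
opening: 0.269
finger_force: 40.0
```

```bash
python3 f.py
```

```text
[6.32 5.22 4.9  6.44 5.33] [ 5.1833  0.4926 -0.1151  0.106  -0.6158 -0.5415  5.6394]
```

>>> {"method": "carry_out", "body": {
  "plan": [
    {"rot": [0, 0, 0], "xyz": [0, 0, 0.001], "grip": 255},
    {"rot": [0, 0, 0], "xyz": [0, 0, 0.002], "grip": 255},
    {"rot": [0, 0, 0], "xyz": [0, 0, 0.003], "grip": 255},
    {"rot": [0, 0, 0], "xyz": [0, 0, 0.004], "grip": 255},
    {"rot": [0, 0, 0], "xyz": [0, 0, 0.005], "grip": 255},
    {"rot": [0, 0, 0], "xyz": [0, 0, 0.006], "grip": 255},
    {"rot": [0, 0, 0], "xyz": [0, 0, 0.006], "grip": 255},
    {"rot": [0, 0, 0], "xyz": [0, 0, 0.006], "grip": 255}
  ]
}}

```text
clock: 5.95
tool_pos: [0.4927, -0.1151, 0.1002]
eef_rot: [0.995, 0.102, 0.0, 0.0]
contact_force: [-2.2, -0.3, 7.7]
opening: 0.265
finger_force: 40.0
```

```bash
python3 f.py
```

```text
[8.44 8.48 8.86 8.52 7.43] [ 6.1     0.4927 -0.1151  0.1002 -1.0441 -0.4755  8.3453]
```

>>> {"method": "carry_out", "body": {
  "plan": [
    {"rot": [0, 0, 0], "xyz": [0, 0, 0.001], "grip": 255},
    {"rot": [0, 0, 0], "xyz": [0, 0, 0.002], "grip": 255},
    {"rot": [0, 0, 0], "xyz": [0, 0, 0.003], "grip": 255},
    {"rot": [0, 0, 0], "xyz": [0, 0, 0.004], "grip": 255},
    {"rot": [0, 0, 0], "xyz": [0, 0, 0.004], "grip": 255},
    {"rot": [0, 0, 0], "xyz": [0, 0, 0.004], "grip": 255}
  ]
}}

```text
clock: 6.7
tool_pos: [0.4927, -0.1151, 0.0964]
eef_rot: [0.995, 0.102, 0.0, 0.0]
contact_force: [-1.3, -0.2, 9.2]
opening: 0.269
finger_force: 40.0
```

```bash
python3 f.py; python3 f.py
```

```text
[10.39  9.49  8.88  9.16  9.47] [ 6.85    0.4927 -0.1151  0.0964 -1.0908  0.3979  9.4788]
[10.27  9.52  9.46  9.6   9.96] [ 7.1     0.4927 -0.1151  0.0964 -0.9638 -0.3015  9.7625]
```

>>> {"method": "carry_out", "body": {
  "plan": [
    {"rot": [0, 0, 0], "xyz": [0, 0, 0.001], "grip": 255},
    {"rot": [0, 0, 0], "xyz": [0, 0, 0.002], "grip": 255},
    {"rot": [0, 0, 0], "xyz": [0, 0, 0.0028], "grip": 255},
    {"rot": [0, 0, 0], "xyz": [0, 0, 0.0028], "grip": 255},
    {"rot": [0, 0, 0], "xyz": [0, 0, 0.0028], "grip": 255}
  ]
}}

```text
clock: 7.62
tool_pos: [0.4927, -0.1151, 0.0937]
eef_rot: [0.995, 0.102, 0.001, 0.0]
contact_force: [-1.6, -0.1, 11.5]
opening: 0.269
finger_force: 40.0
```

```bash
python3 f.py; python3 f.py
```

```text
[10.95 10.83 10.58 11.13 10.6 ] [ 7.7667  0.4927 -0.1151  0.0937 -1.5264  0.0382 10.8175]
[11.11 11.05 11.54 11.04 11.12] [ 8.0167  0.4927 -0.1151  0.0937 -1.488  -0.0773 11.1709]
```

>>> {"method": "carry_out", "body": {
  "plan": [
    {"rot": [0, 0, 0], "xyz": [0, 0, -0.006], "grip": 255},
    {"rot": [0, 0, 0], "xyz": [0, 0, -0.02], "grip": 255},
    {"rot": [0, 0, 0], "xyz": [0, 0, -0.04], "grip": 255},
    {"rot": [0, 0, 0], "xyz": [0, 0, -0.05], "grip": 255},
    {"rot": [0, 0, 0], "xyz": [0, 0, -0.05], "grip": 255}
  ]
}}

```text
clock: 8.53
tool_pos: [0.4936, -0.1151, 0.1444]
eef_rot: [0.995, 0.102, 0.002, 0.0]
contact_force: [0.2, -0.4, -2.0]
opening: 0.269
finger_force: 40.0
```

>>> {"method": "carry_out", "body": {
  "plan": [
    {"rot": [0, 0, 0], "xyz": [0.0213, -0.0133, 0], "grip": 255},
    {"rot": [0, 0, 0], "xyz": [0.0496, -0.031, 0], "grip": 255},
    {"rot": [0, 0, 0], "xyz": [0.0779, -0.0487, 0], "grip": 255},
    {"rot": [0, 0, 0], "xyz": [0.1063, -0.0664, 0], "grip": 255},
    {"rot": [0, 0, 0], "xyz": [0.1304, -0.0814, 0], "grip": 255},
    {"rot": [0, 0, 0], "xyz": [0.1417, -0.0885, 0], "grip": 255},
    {"rot": [0, 0, 0], "xyz": [0.1417, -0.0885, 0], "grip": 255},
    {"rot": [0, 0, 0], "xyz": [0.1417, -0.0885, 0], "grip": 255}
  ]
}}

```text
clock: 9.2
tool_pos: [0.6123, 0.0007, 0.1415]
eef_rot: [0.995, 0.102, -0.001, 0.0]
contact_force: [-0.8, 0.1, -2.0]
opening: 0.269
finger_force: 40.0
```

>>> {"method": "carry_out", "body": {
  "plan": [
    {"rot": [0, 0, 0], "xyz": [0, 0, 0.015], "grip": 255},
    {"rot": [0, 0, 0], "xyz": [0, 0, 0.025], "grip": 255},
    {"rot": [0, 0, 0], "xyz": [0, 0, 0.028], "grip": 255},
    {"rot": [0, 0, 0], "xyz": [0, 0, 0.028], "grip": 255},
    {"rot": [0, 0, 0], "xyz": [0, 0, 0.028], "grip": 255}
  ]
}}

```text
clock: 9.62
tool_pos: [0.6127, -0.0004, 0.1148]
eef_rot: [0.995, 0.101, -0.0, 0.0]
contact_force: [-0.3, 0.6, -1.3]
opening: 0.27
finger_force: 40.0
```

```bash
python3 f.py
python3 - <<'E'
from h import *
t=r.snapshot('top')[160:260,200:350];a=r.snapshot('side')[170:300,230:360]
o=np.zeros((520,800,3),np.uint8);o[:520,:520]=cv2.resize(a,(520,520),interpolation=cv2.INTER_CUBIC);o[:187,520:]=cv2.resize(t,(280,187))
cv2.imwrite('pics/s3.png',o[:,:,::-1])
E
```

```text
[-2.19 -2.8  -1.9  -1.38 -2.22] [ 9.7667e+00  6.1350e-01  1.0000e-04  1.1540e-01 -1.7280e-01  1.0430e-01
 -2.0971e+00]
```

View pics/s3.png

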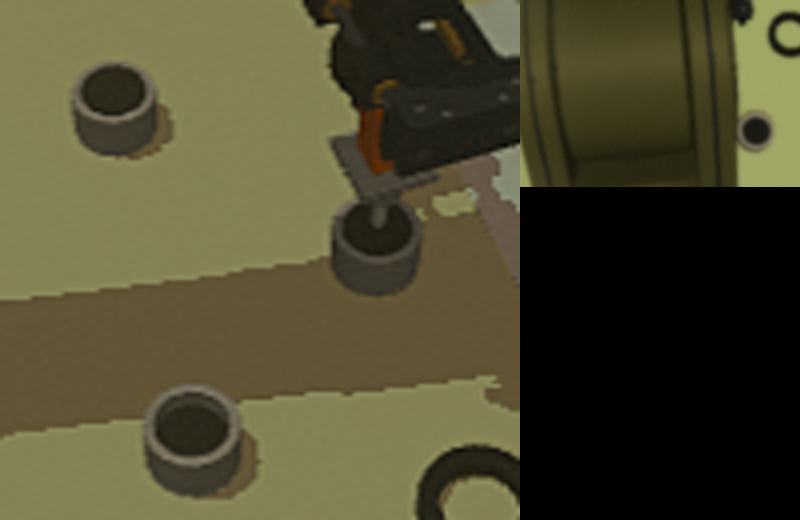

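Plug b's face is visibly sunk, crop (192,425). The pin is centred over the second plug, crop (377,228). Pressing.

>>> {"method": "carry_out", "body": {
  "plan": [
    {"rot": [0, 0, 0], "xyz": [0, 0, 0.002], "grip": 255},
    {"rot": [0, 0, 0], "xyz": [0, 0, 0.004], "grip": 255},
    {"rot": [0, 0, 0], "xyz": [0, 0, 0.0055], "grip": 255},
    {"rot": [0, 0, 0], "xyz": [0, 0, 0.007], "grip": 255},
    {"rot": [0, 0, 0], "xyz": [0, 0, 0.008], "grip": 255},
    {"rot": [0, 0, 0], "xyz": [0, 0, 0.009], "grip": 255},
    {"rot": [0, 0, 0], "xyz": [0, 0, 0.009], "grip": 255},
    {"rot": [0, 0, 0], "xyz": [0, 0, 0.009], "grip": 255}
  ]
}}

```text
clock: 10.63
tool_pos: [0.6137, 0.0004, 0.107]
eef_rot: [0.995, 0.102, 0.001, 0.0]
contact_force: [-2.8, -0.1, 7.1]
opening: 0.271
finger_force: 40.0
```

```bash
python3 f.py
```

```text
[7.94 7.8  7.68 7.74 7.83] [ 1.07833e+01  6.13700e-01  4.00000e-04  1.07000e-01 -1.40470e+00
  2.80800e-01  7.79830e+00]
```

>>> {"method": "carry_out", "body": {
  "plan": [
    {"rot": [0, 0, 0], "xyz": [0, 0, 0.001], "grip": 255},
    {"rot": [0, 0, 0], "xyz": [0, 0, 0.002], "grip": 255},
    {"rot": [0, 0, 0], "xyz": [0, 0, 0.002], "grip": 255},
    {"rot": [0, 0, 0], "xyz": [0, 0, 0.002], "grip": 255},
    {"rot": [0, 0, 0], "xyz": [0, 0, 0.002], "grip": 255}
  ]
}}

```text
clock: 11.3
tool_pos: [0.6137, 0.0004, 0.1053]
eef_rot: [0.995, 0.102, 0.001, 0.0]
contact_force: [-2.0, 0.8, 10.0]
opening: 0.267
finger_force: 40.0
```

```bash
python3 f.py; python3 f.py
```

```text
[ 9.65 10.02  9.4  10.78 10.87] [ 1.14500e+01  6.13700e-01  4.00000e-04  1.05300e-01 -2.08120e+00
 -4.72700e-01  1.01448e+01]
[10.23 10.69 10.6  10.26 10.47] [ 1.17000e+01  6.13700e-01  4.00000e-04  1.05300e-01 -1.95310e+00
  5.24900e-01  1.04487e+01]
```

>>> {"method": "carry_out", "body": {
  "plan": [
    {"rot": [0, 0, 0], "xyz": [0, 0, 0.0005], "grip": 255},
    {"rot": [0, 0, 0], "xyz": [0, 0, 0.0005], "grip": 255},
    {"rot": [0, 0, 0], "xyz": [0, 0, 0.0005], "grip": 255},
    {"rot": [0, 0, 0], "xyz": [0, 0, 0.0005], "grip": 255}
  ]
}}

```text
clock: 12.13
tool_pos: [0.6137, 0.0004, 0.1049]
eef_rot: [0.995, 0.102, 0.001, 0.0]
contact_force: [-0.7, 0.5, 11.0]
opening: 0.267
finger_force: 40.0
```

```bash
python3 f.py; python3 f.py
```

```text
[10.97 10.98 11.86 10.47 11.63] [ 1.22833e+01  6.13700e-01  4.00000e-04  1.04900e-01 -1.99120e+00
  5.00800e-01  1.11803e+01]
[10.82 10.65 11.31 10.82 11.22] [ 1.25333e+01  6.13700e-01  4.00000e-04  1.04900e-01 -2.52020e+00
 -1.06400e-01  1.09642e+01]
```

>>> {"method": "carry_out", "body": {
  "plan": [
    {"rot": [0, 0, 0], "xyz": [0, 0, -0.006], "grip": 255},
    {"rot": [0, 0, 0], "xyz": [0, 0, -0.02], "grip": 255},
    {"rot": [0, 0, 0], "xyz": [0, 0, -0.035], "grip": 255},
    {"rot": [0, 0, 0], "xyz": [0, 0, -0.04], "grip": 255},
    {"rot": [0, 0, 0], "xyz": [0, 0, -0.04], "grip": 255}
  ]
}}

```text
clock: 13.05
tool_pos: [0.6141, 0.0003, 0.1444]
eef_rot: [0.995, 0.102, 0.001, 0.0]
contact_force: [-0.5, 0.3, -1.2]
opening: 0.267
finger_force: 40.0
```

>>> {"method": "carry_out", "body": {
  "plan": [
    {"rot": [0, 0, 0], "xyz": [-0.0138, -0.0198, 0], "grip": 255},
    {"rot": [0, 0, 0], "xyz": [-0.034, -0.0488, 0], "grip": 255},
    {"rot": [0, 0, 0], "xyz": [-0.0553, -0.0793, 0], "grip": 255},
    {"rot": [0, 0, 0], "xyz": [-0.0765, -0.1098, 0], "grip": 255},
    {"rot": [0, 0, 0], "xyz": [-0.0957, -0.1373, 0], "grip": 255},
    {"rot": [0, 0, 0], "xyz": [-0.1063, -0.1525, 0], "grip": 255},
    {"rot": [0, 0, 0], "xyz": [-0.1063, -0.1525, 0], "grip": 255},
    {"rot": [0, 0, 0], "xyz": [-0.1063, -0.1525, 0], "grip": 255}
  ]
}}

```text
clock: 13.72
tool_pos: [0.4774, 0.129, 0.1428]
eef_rot: [0.995, 0.103, -0.001, 0.0]
contact_force: [0.1, -0.9, -1.8]
opening: 0.266
finger_force: 40.0
```

>>> {"method": "carry_out", "body": {
  "plan": [
    {"rot": [0, 0, 0], "xyz": [0, 0, 0.015], "grip": 255},
    {"rot": [0, 0, 0], "xyz": [0, 0, 0.025], "grip": 255},
    {"rot": [0, 0, 0], "xyz": [0, 0, 0.028], "grip": 255},
    {"rot": [0, 0, 0], "xyz": [0, 0, 0.028], "grip": 255},
    {"rot": [0, 0, 0], "xyz": [0, 0, 0.028], "grip": 255}
  ]
}}

```text
clock: 14.13
tool_pos: [0.4786, 0.1275, 0.1151]
eef_rot: [0.995, 0.101, -0.0, 0.0]
contact_force: [0.1, -0.6, -1.5]
opening: 0.269
finger_force: 40.0
```

```bash
python3 f.py
python3 - <<'E'
from h import *
a=r.snapshot('side')[150:300,220:370]
cv2.imwrite('pics/s4.png',cv2.resize(a,(600,600),interpolation=cv2.INTER_CUBIC)[:,:,::-1])
E
```

```text
[-1.53 -1.31 -1.69 -0.95 -1.92] [14.2833  0.4787  0.128   0.1157  0.0746  0.1995 -1.4828]
```

View pics/s4.png

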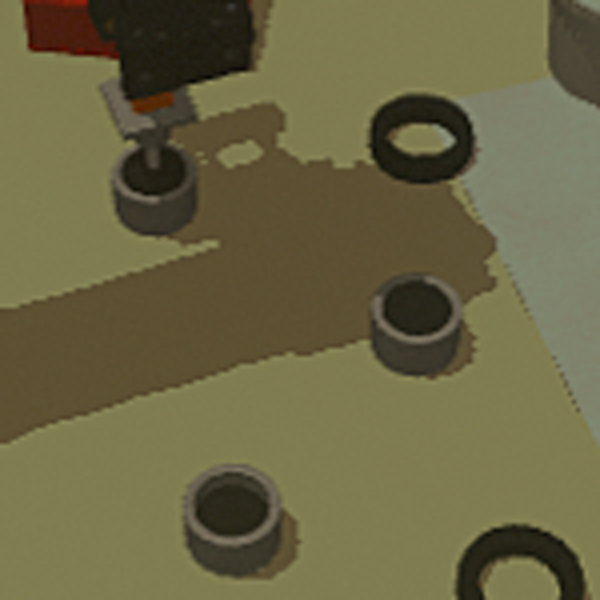

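The pin is centred over the third plug, crop (153,168).

>>> {"method": "carry_out", "body": {
  "plan": [
    {"rot": [0, 0, 0], "xyz": [0, 0, 0.003], "grip": 255},
    {"rot": [0, 0, 0], "xyz": [0, 0, 0.005], "grip": 255},
    {"rot": [0, 0, 0], "xyz": [0, 0, 0.0065], "grip": 255},
    {"rot": [0, 0, 0], "xyz": [0, 0, 0.008], "grip": 255},
    {"rot": [0, 0, 0], "xyz": [0, 0, 0.009], "grip": 255},
    {"rot": [0, 0, 0], "xyz": [0, 0, 0.01], "grip": 255},
    {"rot": [0, 0, 0], "xyz": [0, 0, 0.01], "grip": 255},
    {"rot": [0, 0, 0], "xyz": [0, 0, 0.01], "grip": 255}
  ]
}}

```text
clock: 15.1
tool_pos: [0.4787, 0.1283, 0.1061]
eef_rot: [0.995, 0.102, 0.001, -0.0]
contact_force: [-1.7, -0.9, 9.0]
opening: 0.269
finger_force: 40.0
```

```bash
python3 f.py;python3 f.py
```

```text
[8.47 8.62 8.75 9.71 8.68] [15.25    0.4787  0.1283  0.1061 -1.0584 -0.1213  8.8451]
[8.34 8.96 9.76 8.78 8.61] [ 1.5500e+01  4.7870e-01  1.2830e-01  1.0620e-01 -7.5970e-01  7.9000e-03
  8.8888e+00]
```

>>> {"method": "carry_out", "body": {
  "plan": [
    {"rot": [0, 0, 0], "xyz": [0, 0, 0.001], "grip": 255},
    {"rot": [0, 0, 0], "xyz": [0, 0, 0.0018], "grip": 255},
    {"rot": [0, 0, 0], "xyz": [0, 0, 0.0018], "grip": 255},
    {"rot": [0, 0, 0], "xyz": [0, 0, 0.0018], "grip": 255},
    {"rot": [0, 0, 0], "xyz": [0, 0, 0.0018], "grip": 255}
  ]
}}

```text
clock: 16.02
tool_pos: [0.4787, 0.1283, 0.1046]
eef_rot: [0.995, 0.102, 0.001, -0.0]
contact_force: [-2.1, 0.3, 11.6]
opening: 0.268
finger_force: 40.0
```

```bash
python3 f.py;python3 f.py
```

```text
[11.79 12.24 11.43 11.41 10.51] [16.1667  0.4787  0.1283  0.1046 -1.2844 -0.3842 11.4755]
[11.84 11.4  10.7  11.67 11.1 ] [16.4167  0.4787  0.1283  0.1046 -1.066  -0.1245 11.3427]
```

>>> {"method": "carry_out", "body": {
  "plan": [
    {"rot": [0, 0, 0], "xyz": [0, 0, -0.006], "grip": 255},
    {"rot": [0, 0, 0], "xyz": [0, 0, -0.025], "grip": 255},
    {"rot": [0, 0, 0], "xyz": [0, 0, -0.05], "grip": 255},
    {"rot": [0, 0, 0], "xyz": [0, 0, -0.06], "grip": 255},
    {"rot": [0, 0, 0], "xyz": [0, 0, -0.06], "grip": 255}
  ]
}}

```text
clock: 16.93
tool_pos: [0.4795, 0.1285, 0.1654]
eef_rot: [0.995, 0.102, 0.002, -0.0]
contact_force: [0.4, 0.3, -2.4]
opening: 0.267
finger_force: 40.0
```

>>> {"method": "carry_out", "body": {
  "plan": [
    {"rot": [0, 0, 0], "xyz": [-0.0026, 0.02, 0], "grip": 255},
    {"rot": [0, 0, 0], "xyz": [-0.0065, 0.05, 0], "grip": 255},
    {"rot": [0, 0, 0], "xyz": [-0.0117, 0.09, 0], "grip": 255},
    {"rot": [0, 0, 0], "xyz": [-0.017, 0.13, 0], "grip": 255},
    {"rot": [0, 0, 0], "xyz": [-0.0222, 0.17, 0], "grip": 255},
    {"rot": [0, 0, 0], "xyz": [-0.0274, 0.21, 0], "grip": 255},
    {"rot": [0, 0, 0], "xyz": [-0.0326, 0.25, 0], "grip": 255},
    {"rot": [0, 0, 0], "xyz": [-0.0378, 0.29, 0], "grip": 255}
  ]
}}

```text
clock: 17.6
tool_pos: [0.499, -0.1652, 0.1624]
eef_rot: [0.995, 0.102, -0.001, -0.0]
contact_force: [1.1, 0.3, -2.3]
opening: 0.27
finger_force: 40.0
```

>>> {"method": "carry_out", "body": {
  "plan": [
    {"rot": [0, 0, 0], "xyz": [-0.0052, 0.04, 0], "grip": 255},
    {"rot": [0, 0, 0], "xyz": [-0.0104, 0.08, 0], "grip": 255},
    {"rot": [0, 0, 0], "xyz": [-0.0157, 0.12, 0], "grip": 255},
    {"rot": [0, 0, 0], "xyz": [-0.0203, 0.155, 0], "grip": 255},
    {"rot": [0, 0, 0], "xyz": [-0.0232, 0.1775, 0], "grip": 255},
    {"rot": [0, 0, 0], "xyz": [-0.0239, 0.1829, 0], "grip": 255},
    {"rot": [0, 0, 0], "xyz": [-0.0239, 0.1829, 0], "grip": 255},
    {"rot": [0, 0, 0], "xyz": [-0.0239, 0.1829, 0], "grip": 255}
  ]
}}

```text
clock: 18.27
tool_pos: [0.5132, -0.3456, 0.1624]
eef_rot: [0.995, 0.102, -0.001, -0.001]
contact_force: [0.9, 0.6, -2.1]
opening: 0.266
finger_force: 40.0
```

```bash
python3 f.py
python3 - <<'E'
from h import *
a=r.snapshot('side')[290:420,230:380]
cv2.imwrite('pics/s5.png',cv2.resize(a,(600,520),interpolation=cv2.INTER_CUBIC)[:,:,::-1])
print(R.from_quat(r.get_state()['eef_rot']).as_matrix())
E
```

```text
[-2.29 -2.34 -2.64 -1.89 -0.84] [18.4167  0.5139 -0.3449  0.1632 -0.3389 -0.0434 -1.9978]
[[ 9.78891292e-01  2.04381601e-01 -1.23185808e-05]
 [ 2.04381579e-01 -9.78891153e-01  5.29186570e-04]
 [ 9.60974488e-05 -5.20533816e-04 -9.99999860e-01]]
```

View pics/s5.png

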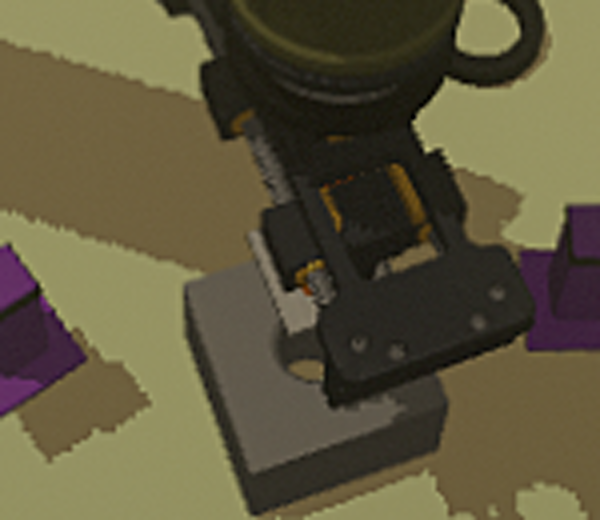

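The hole, crop (300,357), lies under the pin. The measured y is off by about 2 mm, so I correct that and lower.

>>> {"method": "carry_out", "body": {
  "plan": [
    {"rot": [0, 0, 0], "xyz": [-0.0004, 0.0019, 0.005], "grip": 255},
    {"rot": [0, 0, 0], "xyz": [-0.0004, 0.0019, 0.02], "grip": 255},
    {"rot": [0, 0, 0], "xyz": [-0.0004, 0.0019, 0.035], "grip": 255},
    {"rot": [0, 0, 0], "xyz": [-0.0004, 0.0019, 0.045], "grip": 255},
    {"rot": [0, 0, 0], "xyz": [-0.0004, 0.0019, 0.05], "grip": 255},
    {"rot": [0, 0, 0], "xyz": [-0.0004, 0.0019, 0.055], "grip": 255},
    {"rot": [0, 0, 0], "xyz": [-0.0004, 0.0019, 0.058], "grip": 255},
    {"rot": [0, 0, 0], "xyz": [-0.0004, 0.0019, 0.058], "grip": 255}
  ]
}}

```text
clock: 19.23
tool_pos: [0.5135, -0.3493, 0.1053]
eef_rot: [0.995, 0.102, -0.0, -0.0]
contact_force: [0.1, -0.0, -2.2]
opening: 0.269
finger_force: 40.0
```

```bash
python3 f.py
```

```text
[-2.24 -1.38 -1.66 -2.68 -2.12] [ 1.93833e+01  5.13800e-01 -3.49400e-01  1.06000e-01 -3.20000e-03
  5.55300e-01 -2.01610e+00]
```

```bash
python3 f.py
```

```text
[-1.43 -0.55 -1.42 -1.53 -1.38] [19.6333  0.5138 -0.3493  0.106  -0.2474  0.3663 -1.2643]
```

>>> {"method": "carry_out", "body": {
  "plan": [
    {"rot": [0, 0, 0], "xyz": [0.0004, -0.002, 0], "grip": 255},
    {"rot": [0, 0, 0], "xyz": [0.0004, -0.002, 0.004], "grip": 255},
    {"rot": [0, 0, 0], "xyz": [0.0004, -0.002, 0.009], "grip": 255},
    {"rot": [0, 0, 0], "xyz": [0.0004, -0.002, 0.014], "grip": 255},
    {"rot": [0, 0, 0], "xyz": [0.0004, -0.002, 0.0165], "grip": 255},
    {"rot": [0, 0, 0], "xyz": [0.0004, -0.002, 0.0175], "grip": 255},
    {"rot": [0, 0, 0], "xyz": [0.0004, -0.002, 0.0175], "grip": 255},
    {"rot": [0, 0, 0], "xyz": [0.0004, -0.002, 0.0175], "grip": 255}
  ]
}}

```text
clock: 20.4
tool_pos: [0.5132, -0.3472, 0.088]
eef_rot: [0.995, 0.102, -0.0, -0.0]
contact_force: [-1.5, 0.2, 0.4]
opening: 0.266
finger_force: 40.0
```

```bash
python3 f.py
```

```text
[-0.09 -1.62 -0.74 -1.82 -2.06] [20.55    0.5135 -0.3473  0.088  -0.1894 -0.2575 -1.2649]
```

>>> {"method": "carry_out", "body": {
  "plan": [
    {"rot": [0, 0, 0], "xyz": [0, 0, 0.0005], "grip": 255},
    {"rot": [0, 0, 0], "xyz": [0, 0, 0.0005], "grip": 150},
    {"rot": [0, 0, 0], "xyz": [0, 0, 0.0005], "grip": 60},
    {"rot": [0, 0, 0], "xyz": [0, 0, 0.0005], "grip": 60},
    {"rot": [0, 0, 0], "xyz": [0, 0, 0.0005], "grip": 60},
    {"rot": [0, 0, 0], "xyz": [0, 0, 0.0005], "grip": 60}
  ]
}}

```text
clock: 21.15
tool_pos: [0.5136, -0.3474, 0.0876]
eef_rot: [0.995, 0.102, 0.0, 0.0]
contact_force: [0.5, 0.3, -0.4]
opening: 0.623
finger_force: 0.0
```

>>> {"method": "carry_out", "body": {
  "plan": [
    {"rot": [0, 0, 0], "xyz": [0, 0, -0.02], "grip": 60},
    {"rot": [0, 0, 0], "xyz": [0, 0, -0.05], "grip": 60},
    {"rot": [0, 0, 0], "xyz": [0, 0, -0.08], "grip": 60},
    {"rot": [0, 0, 0], "xyz": [0, 0, -0.09], "grip": 60},
    {"rot": [0, 0, 0], "xyz": [0, 0, -0.09], "grip": 60}
  ]
}}

```text
clock: 21.57
tool_pos: [0.5153, -0.3484, 0.1806]
eef_rot: [0.995, 0.102, 0.002, 0.002]
contact_force: [0.3, -0.3, -0.4]
opening: 0.766
finger_force: 0.0
```

>>> {"method": "carry_out", "body": {
  "plan": [
    {"rot": [0, 0, 0], "xyz": [0.0045, -0.039, 0], "grip": 20},
    {"rot": [0, 0, 0], "xyz": [0.009, -0.078, 0], "grip": 20},
    {"rot": [0, 0, 0], "xyz": [0.0136, -0.117, 0], "grip": 20},
    {"rot": [0, 0, 0], "xyz": [0.0181, -0.156, 0.02], "grip": 20},
    {"rot": [0, 0, 0], "xyz": [0.0226, -0.195, 0.04], "grip": 20},
    {"rot": [0, 0, 0], "xyz": [0.0255, -0.22, 0.065], "grip": 20},
    {"rot": [0, 0, 0], "xyz": [0.0269, -0.2322, 0.08], "grip": 20},
    {"rot": [0, 0, 0], "xyz": [0.0269, -0.2322, 0.08], "grip": 20}
  ]
}}

```text
clock: 22.23
tool_pos: [0.4897, -0.1093, 0.0939]
eef_rot: [0.994, 0.105, -0.004, -0.002]
contact_force: [0.5, 0.6, -0.2]
opening: 0.923
finger_force: 0.0
```

```bash
python3 f.py
python3 - <<'E'
from h import *
a=r.snapshot('side')
o=np.zeros((520,800,3),np.uint8);o[:520,:480]=cv2.resize(a[210:340,220:340],(480,520),interpolation=cv2.INTER_CUBIC);o[:310,490:]=cv2.resize(a[320:420,260:360],(310,310),interpolation=cv2.INTER_CUBIC)
cv2.imwrite('pics/s6.png',o[:,:,::-1])
E
```

```text
[ 0.69  0.37  0.48 -0.26  0.12] [22.3833  0.4925 -0.1154  0.0972  0.0268 -0.4882  0.2823]
```

View pics/s6.png

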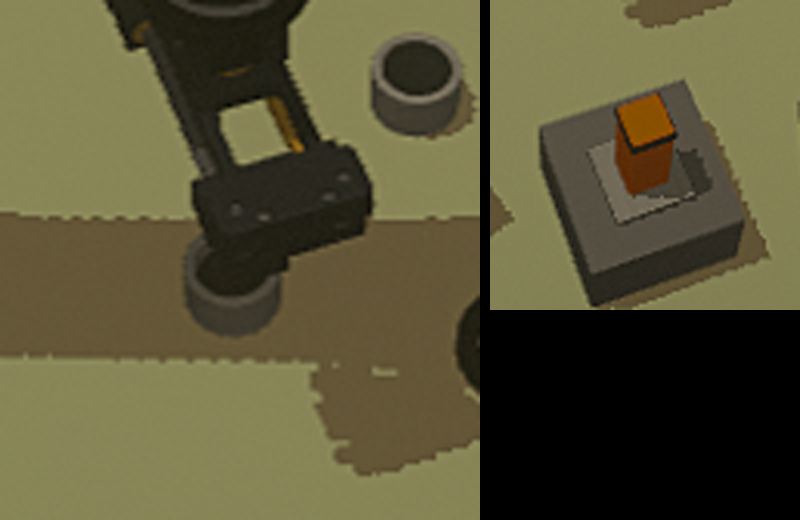

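The tester sits flat in its stand, and the gripper is above plug b, crop (233,285). Lowering and grasping.

>>> {"method": "carry_out", "body": {
  "plan": [
    {"rot": [0, 0, 0], "xyz": [0, 0, 0.025], "grip": 20},
    {"rot": [0, 0, 0], "xyz": [0, 0, 0.05], "grip": 20},
    {"rot": [0, 0, 0], "xyz": [0, 0, 0.075], "grip": 20},
    {"rot": [0, 0, 0], "xyz": [0, 0, 0.088], "grip": 20},
    {"rot": [0, 0, 0], "xyz": [0, 0, 0.091], "grip": 20},
    {"rot": [0, 0, 0], "xyz": [0, 0, 0.091], "grip": 20},
    {"rot": [0, 0, 0], "xyz": [0, 0, 0.091], "grip": 20}
  ]
}}

```text
clock: 23.12
tool_pos: [0.4935, -0.1153, 0.0075]
eef_rot: [0.995, 0.101, 0.001, 0.0]
contact_force: [-0.2, -0.2, -0.3]
opening: 0.92
finger_force: 0.0
```

>>> {"method": "carry_out", "body": {
  "plan": [
    {"rot": [0, 0, 0], "xyz": [0, 0, 0], "grip": 255},
    {"rot": [0, 0, 0], "xyz": [0, 0, 0], "grip": 255},
    {"rot": [0, 0, 0], "xyz": [0, 0, 0], "grip": 255},
    {"rot": [0, 0, 0], "xyz": [0, 0, 0], "grip": 255},
    {"rot": [0, 0, 0], "xyz": [0, 0, 0], "grip": 255},
    {"rot": [0, 0, 0], "xyz": [0, 0, 0], "grip": 255},
    {"rot": [0, 0, 0], "xyz": [0, 0, 0], "grip": 255}
  ],
  "squeeze": 30
}}

```text
clock: 23.7
tool_pos: [0.4931, -0.1143, 0.0071]
eef_rot: [0.995, 0.102, 0.0, 0.0]
contact_force: [-0.1, -0.5, 5.3]
opening: 0.584
finger_force: 30.0
```

Run:
```python
from h import *
np.set_printoptions(precision=4,suppress=True)
for n,p in(('top',(156,231)),('side',(257,141))):
    im=cv2.imread(f"pics/{n}0.png")[:,:,::-1].copy();H=hsv(im)
    m=((H[...,0]<8)|(H[...,0]>170))&(H[...,1]>140)&(H[...,2]>30)
    c=blob(m,p,55);h=cv2.convexHull(c);a=cv2.approxPolyDP(h,3,True)[:,0]
    print(n,cv2.contourArea(c),a.tolist());print(onz(n,a,.045)[:,:2].tolist())
```

```text
top 2101.0 [[143, 203], [185, 212], [169, 261], [129, 245]]
[[0.5687461921597905, 0.3556678881789986], [0.5426989982555107, 0.24424180754142777], [0.4183296101409981, 0.2819884970538933], [0.4600389140412391, 0.38756971048872385]]
side 1707.5 [[285, 122], [277, 158], [227, 161], [226, 148], [237, 118]]
[[0.5802773081183314, 0.37111162940467013], [0.5386089688601131, 0.22867529790291796], [0.4124115061299936, 0.2371359354927436], [0.4130456254680386, 0.2875415827968604], [0.45125601667355336, 0.4099432983257991]]
```

>>> {"method": "carry_out", "body": {
  "plan": [
    {"rot": [0, 0, 0], "xyz": [0, 0, -0.02], "grip": 255},
    {"rot": [0, 0, 0], "xyz": [0, 0, -0.05], "grip": 255},
    {"rot": [0, 0, 0], "xyz": [0, 0, -0.08], "grip": 255},
    {"rot": [0, 0, 0], "xyz": [0, 0, -0.1], "grip": 255},
    {"rot": [0, 0, 0], "xyz": [0, 0, -0.1], "grip": 255}
  ]
}}

```text
clock: 24.12
tool_pos: [0.4948, -0.115, 0.1099]
eef_rot: [0.995, 0.102, 0.003, 0.001]
contact_force: [0.2, -0.7, -2.0]
opening: 0.586
finger_force: 30.0
```

>>> {"method": "carry_out", "body": {
  "plan": [
    {"rot": [0, 0, 0], "xyz": [0.0044, -0.02, 0], "grip": 255},
    {"rot": [0, 0, 0], "xyz": [0.0122, -0.055, 0], "grip": 255},
    {"rot": [0, 0, 0], "xyz": [0.0208, -0.094, 0], "grip": 255},
    {"rot": [0, 0, 0], "xyz": [0.0295, -0.133, 0], "grip": 255},
    {"rot": [0, 0, 0], "xyz": [0.0381, -0.172, 0], "grip": 255},
    {"rot": [0, 0, 0], "xyz": [0.0468, -0.211, 0], "grip": 255},
    {"rot": [0, 0, 0], "xyz": [0.0554, -0.25, 0], "grip": 255},
    {"rot": [0, 0, 0], "xyz": [0.0641, -0.289, 0], "grip": 255}
  ]
}}

```text
clock: 24.78
tool_pos: [0.4961, 0.1832, 0.1054]
eef_rot: [0.995, 0.102, -0.001, 0.001]
contact_force: [1.1, 0.1, -2.3]
opening: 0.588
finger_force: 30.0
```

>>> {"method": "carry_out", "body": {
  "plan": [
    {"rot": [0, 0, 0], "xyz": [0.0086, -0.039, 0], "grip": 255},
    {"rot": [0, 0, 0], "xyz": [0.0166, -0.075, 0], "grip": 255},
    {"rot": [0, 0, 0], "xyz": [0.0244, -0.11, 0], "grip": 255},
    {"rot": [0, 0, 0], "xyz": [0.0293, -0.132, 0], "grip": 255},
    {"rot": [0, 0, 0], "xyz": [0.0308, -0.1391, 0], "grip": 255},
    {"rot": [0, 0, 0], "xyz": [0.0308, -0.1391, 0], "grip": 255},
    {"rot": [0, 0, 0], "xyz": [0.0308, -0.1391, 0], "grip": 255}
  ]
}}

```text
clock: 25.37
tool_pos: [0.4988, 0.3219, 0.1056]
eef_rot: [0.995, 0.101, -0.001, 0.001]
contact_force: [0.1, -0.8, -0.9]
opening: 0.589
finger_force: 30.0
```

```bash
python3 f.py
python3 - <<'E'
from h import *
a=r.snapshot('side')[70:200,180:340]
cv2.imwrite('pics/s7.png',cv2.resize(a,(640,520),interpolation=cv2.INTER_CUBIC)[:,:,::-1])
E
```

```text
[-1.71 -1.82 -2.07 -2.03 -1.7 ] [25.5167  0.4995  0.3211  0.1063  0.1175 -0.1405 -1.8651]
```

View pics/s7.png

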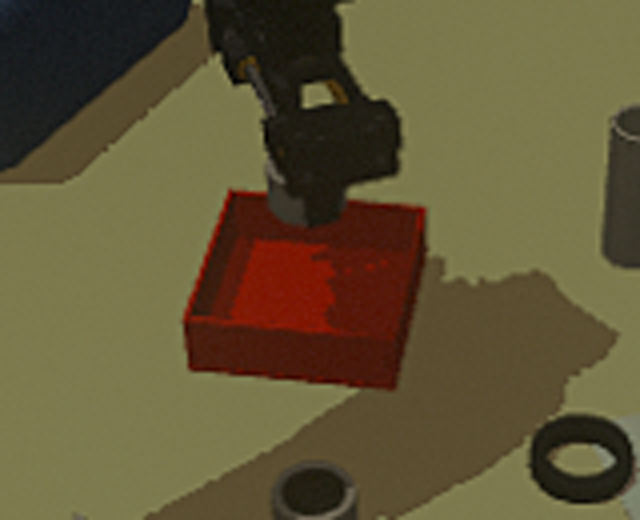

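The plug hangs high over the tub, which fits with being centred; lowering.

>>> {"method": "carry_out", "body": {
  "plan": [
    {"rot": [0, 0, 0], "xyz": [0, 0, 0.03], "grip": 255},
    {"rot": [0, 0, 0], "xyz": [0, 0, 0.055], "grip": 255},
    {"rot": [0, 0, 0], "xyz": [0, 0, 0.075], "grip": 255},
    {"rot": [0, 0, 0], "xyz": [0, 0, 0.086], "grip": 255},
    {"rot": [0, 0, 0], "xyz": [0, 0, 0.091], "grip": 255},
    {"rot": [0, 0, 0], "xyz": [0, 0, 0.092], "grip": 255},
    {"rot": [0, 0, 0], "xyz": [0, 0, 0.092], "grip": 255},
    {"rot": [0, 0, 0], "xyz": [0, 0, 0.092], "grip": 255}
  ]
}}

```text
clock: 26.33
tool_pos: [0.5, 0.3243, 0.0157]
eef_rot: [0.995, 0.102, 0.001, -0.0]
contact_force: [0.2, -0.2, -1.8]
opening: 0.586
finger_force: 30.0
```

```bash
python3 f.py
```

```text
[-0.65 -2.03 -0.91 -1.43 -2.42] [ 2.64833e+01  4.99800e-01  3.24300e-01  1.56000e-02  2.24000e-02
  1.05900e-01 -1.48680e+00]
```

>>> {"method": "carry_out", "body": {
  "plan": [
    {"rot": [0, 0, 0], "xyz": [0, 0, 0.001], "grip": 255},
    {"rot": [0, 0, 0], "xyz": [0, 0, 0.002], "grip": 255},
    {"rot": [0, 0, 0], "xyz": [0, 0, 0.003], "grip": 255},
    {"rot": [0, 0, 0], "xyz": [0, 0, 0.004], "grip": 255},
    {"rot": [0, 0, 0], "xyz": [0, 0, 0.004], "grip": 255},
    {"rot": [0, 0, 0], "xyz": [0, 0, 0.004], "grip": 255}
  ]
}}

```text
clock: 27.08
tool_pos: [0.4992, 0.324, 0.0111]
eef_rot: [0.995, 0.102, 0.0, -0.0]
contact_force: [-2.2, -1.5, 5.8]
opening: 0.584
finger_force: 30.0
```

>>> {"method": "carry_out", "body": {
  "plan": [
    {"rot": [0, 0, 0], "xyz": [0, 0, 0], "grip": 75},
    {"rot": [0, 0, 0], "xyz": [0, 0, 0], "grip": 75},
    {"rot": [0, 0, 0], "xyz": [0, 0, 0], "grip": 75},
    {"rot": [0, 0, 0], "xyz": [0, 0, 0], "grip": 75}
  ]
}}

```text
clock: 27.42
tool_pos: [0.4993, 0.324, 0.0104]
eef_rot: [0.995, 0.102, 0.0, 0.0]
contact_force: [0.3, 0.1, 0.2]
opening: 0.705
finger_force: 0.0
```

>>> {"method": "carry_out", "body": {
  "plan": [
    {"rot": [0, 0, 0], "xyz": [0, 0, -0.015], "grip": 75},
    {"rot": [0, 0, 0], "xyz": [0, 0, -0.04], "grip": 75},
    {"rot": [0, 0, 0], "xyz": [0, 0, -0.08], "grip": 75},
    {"rot": [0, 0, 0], "xyz": [0, 0, -0.12], "grip": 75},
    {"rot": [0, 0, 0], "xyz": [0, 0, -0.15], "grip": 75},
    {"rot": [0, 0, 0], "xyz": [0, 0, -0.15], "grip": 75},
    {"rot": [0, 0, 0], "xyz": [0, 0, -0.15], "grip": 75}
  ]
}}

```text
clock: 28.0
tool_pos: [0.5002, 0.3247, 0.1624]
eef_rot: [0.995, 0.102, 0.002, -0.001]
contact_force: [-0.8, -0.2, -0.9]
opening: 0.708
finger_force: 0.0
```

Run:
```python
from h import *
cv2.imwrite('pics/s8.png',cv2.resize(r.snapshot('side'),(780,585),interpolation=cv2.INTER_CUBIC)[:,:,::-1])
```

```text
(no output)
```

View pics/s8.png

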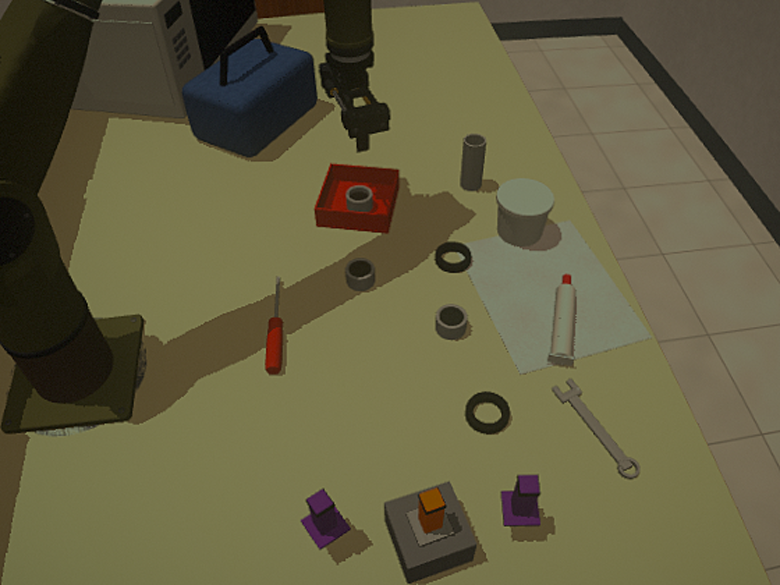

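The perished plug stands in the tub (360,198). The good plugs are still in place at (360,275) and (451,322), and the tester is in its stand (431,510). The gripper is clear.

```bash
python3 -c "
from plant import r
print(r.finish_job())"
```

```text
the job is handed in; nothing more can be done
None
```

I tested all three plugs to about 13 N, just past the red band and short of the stop, stood the tester back in its stand, put the perished plug (x 0.49, y -0.11) in the red tub, left the two good ones in place, and handed the job in at about 28 s.

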